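# Slide the tall flask into the wrapping cradle and shut its gate

### The job

Push the taller of the two steel flasks low on its body so that it slides upright along the bench, gently and never lifted or tipped, into the wooden wrapping cradle until it stands fully home against the back. Then push the cradle's gate bar all the way across behind it; it has an upright pin to push on. Leave everything else on the bench where it stands.

Things in the scene. Friction and masses are not known exactly. Their poses are not given: they have to be found in the camera images.
- tall_flask: the taller steel flask with a black cap: round, 64 mm diameter up to a height of 185 mm, then a shoulder and a 48 mm cap, 270 mm high in all, 0.3 to 0.65 kg. Stands loose on the bench; it tips if pushed high, and slides if pushed below about 30 mm. Origin at the centre of its underside, z axis up its length.
- short_flask: the other steel flask, same look and diameter (64 mm) but only 165 mm high; to be left alone. Origin at the centre of its underside.
- cradle: wooden cradle fixed to the bench, no floor. Origin on the bench where the flask's centre stands when fully home, touching the back wall. Its x axis points from the mouth to the back wall (inner face x = 32 mm, 45 mm high); its y axis points to the side where the gate is parked. Side walls 35 mm high, inner faces y = +-36.5 mm, x = -34 to 32 mm. The gate crosses at x = -45 mm.
- mouth (a point): point on the bench in the middle of the cradle's mouth, 90 mm before its home point (cradle x = -90 mm, y = 0), axes as the cradle's. The flared lead-in walls, 35 mm high, stand 120 mm apart here and narrow to 75 mm at cradle x = -56 mm. The gate's flat steel guide lies at cradle y = 53 to 183 mm, its lugs (28 mm high) up to y = 106 mm.
- gate (a joint): slide of the gate bar: 0 = fully open (parked on the cradle's +y side), 0.085 m = shut; grows as it moves along the cradle's -y axis. About 1.5 N of friction plus light damping; stays where left. The bar is 10 mm thick, 145 mm long, its top 26 mm above the bench; shut, it passes 8 mm behind the flask's wall when the flask is home.
- gate_pin (a point): upright round steel pin on the outer end of the gate bar, 16 mm diameter, its top 72 mm above the bench; the point lies on its axis, 50 mm above the bench. In the cradle's frame the pin stands at x = -45 mm, y = 192 mm minus the gate's joint value. Free bench all round the outer side of it.
- tape_roll: bystander: roll 100 mm across, 48 mm high, lying flat on the bench; origin at the centre of its underside
- jar: bystander: jar 64 mm across, 85 mm high; origin at the centre of its underside
- mug: bystander: mug 80 mm across with a handle, 95 mm high; origin at the centre of its underside
- carton: bystander: cardboard carton 120 x 90 x 70 mm high; origin at the centre of its underside
- small_carton: bystander: small white carton 70 x 70 x 110 mm high; origin at the centre of its underside

How it is judged (in metres and radians):
On the way, in this order (a step that is already met when the one before it is completed fails the run):
1. the tall flask stands fully home in the cradle, upright on the bench (horizontal distance between tall_flask and cradle below 0.01 m and angle between tall_flask's own z axis and vertical below 0.06 rad and height (world z) of tall_flask below 0.005 m), for 0.2 s.
2. the gate is pushed shut behind it (value of joint gate above 0.075 m), for 0.2 s.
At the end, for the whole second after the job is handed in: The tall flask stands upright on the bench within 10 mm of the cradle's home point, at rest, and the gate is at least 75 mm of its 85 mm across (all of step 1 and value of joint gate above 0.075 m and linear speed of tall_flask below 0.01 m/s); the robot touches nothing.
It fails at once if the tall flask is tipped (leans over 17 degrees) (angle between tall_flask's own z axis and vertical above 0.3 rad).
It fails at once if the tall flask is lifted (its underside more than 15 mm off the bench) (height (world z) of tall_flask above 0.015 m).
It fails at once if the tall flask is squeezed or rammed (over 40 N from the fingers) (contact force between the fingers and tall_flask above 40 N).
It fails at once if a bystander is moved by more than 25 mm (distance of any of short_flask, tape_roll, jar, mug, carton, small_carton from where it was at the start of the episode above 0.025 m).
It also fails if it takes over 69 s, if anything falls off the work surface, if the arm or the gripper's body presses on something with over 40 N, if the wrist force passes 120 N, or if a joint passes its speed limit or range.

### The arm

A 6-joint arm with a two-finger parallel gripper is mounted at the origin on the work surface. World frame = base frame: x ahead of the robot, y to its left, z up, the work surface at z = 0. Lengths are in mm, angles in rad, forces in N, time in s.
With the tool pointing down it reaches from about 150 to 775 mm from the base axis. Payload 6.1 kg.
Tool frame: the origin (TCP) lies at the very end of the fingers, on their centre line; the grasp point (between the pads) lies bot.tcp_to_grasp behind it (bot.tcp_to_grasp is the distance from the TCP to the grasp point, in mm); z points along the fingers, y is the direction in which the jaws open and shut (so a half turn about z gives the same grasp; the last joint's range is limited). The gripper opens to 85 mm and grips with 20 to 120 N. Pads are 22 mm wide; open, the fingers measure 114 mm over their backs; the gripper's body (76 mm by 85 mm) begins 54 mm behind the grasp point. The pads swing forward as they close: fully open they stand 13 mm farther back than shut.
Start: joints at [1.117, 0.126, -0.04, 1.405, 0, 1.571], TCP at [230.143, 471.85, 195.595] pointing down, gripper open.
Joint ranges: [-2.72, 2.72], [-0.95, 1.95], [-1.27, 1.35], [-1.78, 2.02], [-1.46, 1.47], [-3.14, 3.14]. Speed limits (rad/s): [2.39, 2.39, 3.01, 3.14, 3.14, 3.14].

### API

Orientations are given as a rotation vector (axis times angle).
In Python, from rig import bot, eyes gives the robot as it stands.
- The arm moves only by the tool jog_arm, never from a script. Its argument "plan" is a list of rows, each a list of 7 numbers: the finger opening in mm, from 0 to 85.4, then the shift along the tool's x, y, z in units of 30 mm (1.0 is 30 mm), then the turn, a rotation vector about the tool's x, y, z in units of 5 degrees (1.0 is 5 degrees). In form: [[fingers, tx, ty, tz, ax, ay, az], ...]. A call has 1 to 5 rows; each row is the pose to reach, as a shift and turn from the pose measured when the call began, along the tool's axes at that moment; what a row does not reach only later rows make up. A row lasts 1/12 s, in which the tool goes at most 41.7 mm and 7.16 degrees, less where a joint would pass 70% of its speed; a pose out of reach is approached as far as the arm can. A call with a gripper value outside its range is refused whole. The fingers move at their own pace and stop on an object; the grip force is fixed at half the most. Time passes only in rows, so rows that repeat a pose let the fingers close. It gives the time, the measured TCP pose, the force and the opening at its end, in the units of the state.
- bot.get_obs(): the state, without advancing time (a new reading comes with each control period).
- eyes.camera(name): name is "side" or "top"; returns a dict with "img" (384x512x3 uint8, red, green, blue), "depth" (384x512 float32, mm along the optical axis (not along the pixel's ray), 0 where there is no reading), "mtx" (3x3 intrinsics, pixels), "extrinsics" (4x4, takes a point from world to camera coordinates). Camera axes: x right, y up, looking along -z (the intrinsics and any distortion apply to the point x, -y, -z); pixel columns grow to the right and rows downward; lengths in mm; the calibration is good to about 2 mm. A picture is of the moment at which its call begins.
- bot.finish_job(): hands the job in, once; it reports no verdict.
The state is a dict: "clock": time; "qpos": joint angles; "joint_velocities": joint speeds; "effort": joint torques, N m; "ee_pos": TCP position; "tcp_rot": TCP orientation; "ft_force": force on the tool from outside, world axes, zero at the start; "wrist_torque": the same for the moment, N m; "opening": opening from 0.0 (shut) to 1.0 (fully open).
Only numpy, scipy, OpenCV 4.12 (cv2) and the standard library are available. Lean on these libraries where they do the work, as an engineer would, in place of code of your own. Each camera call takes 0.05 s, during which the arm holds its last target.

## Working session

There is one attempt and no reset: what is moved stays moved. The work goes in short steps, Python scripts to look and compute and a tool call to move; the robot and the scene stay as the last step left them, time stands still between calls to the robot, and variables do not carry over. Pictures are saved under pics/ and viewed, and the job is handed in when it is done.

Besides the shell and the picture viewer there is one more tool, called after "Call:" as a command line: name --pt "numbers of a row" for each row, then --argument value for the rest. jog_arm: Moves the arm, as the interface text tells. Its arguments: {"type":"object","properties":{"plan":{"type":"array","items":{"type":"array","items":{"type":"number"}}}},"required":["plan"]}

```bash
mkdir -p pics; ls; python3 - <<'E'
from rig import bot, eyes
import cv2, numpy as np
o=bot.get_obs(); print(o, bot.tcp_to_grasp)
for n in ("top","side"):
    c=eyes.camera(n); cv2.imwrite(f"pics/{n}0.png",cv2.cvtColor(c["img"],cv2.COLOR_RGB2BGR))
    np.savez(f"{n}0.npz",**c); print(c["mtx"],c["extrinsics"], c.keys())
E
```

```text
pics
{'clock': 0.0, 'qpos': array([ 1.11699925e+00,  1.26364123e-01, -4.06062966e-02,  1.40532285e+00,
       -2.22259368e-05,  1.57078985e+00]), 'joint_velocities': array([ 4.12543859e-04,  3.46087971e-04, -1.88410514e-03,  6.52624798e-05,
       -1.22088692e-03, -3.51856308e-04]), 'effort': array([-2.30024198e-03, -4.35918403e+01,  3.52920806e+01,  1.74570089e-02,
       -1.21081462e-04, -1.04520356e-05]), 'ee_pos': array([229.96924077, 471.47629362, 194.83757063]), 'tcp_rot': array([-7.06641141e-01, -3.06076424e+00,  2.29874673e-03]), 'ft_force': array([-0.0678522 ,  0.66209865, -0.92203458]), 'wrist_torque': array([0.00183986, 0.04187752, 0.00732151]), 'opening': 1.0010961271041787} 18.700000000000003
[[495.66586823   0.         253.1227927 ]
 [  0.         495.66586823 181.55480324]
 [  0.           0.           1.        ]] [[ 1.67472465e-02 -9.99791283e-01  1.17012701e-02 -2.13849448e+01]
 [ 9.89184831e-01  1.82728417e-02  1.45531694e-01 -5.02283786e+02]
 [-1.45715134e-01  9.13746372e-03  9.89284391e-01 -1.33427715e+03]
 [ 0.00000000e+00  0.00000000e+00  0.00000000e+00  1.00000000e+00]] dict_keys(['img', 'depth', 'mtx', 'extrinsics'])
[[398.03660019   0.         253.89057599]
 [  0.         398.03660019 193.49608935]
 [  0.           0.           1.        ]] [[ 9.99208257e-01 -3.52667627e-02  1.84150854e-02 -5.00590346e+02]
 [ 6.10065898e-03  5.93206521e-01  8.05027208e-01 -5.92606441e+01]
 [-3.93146522e-02 -8.04277489e-01  5.92952004e-01 -1.13159352e+03]
 [ 0.00000000e+00  0.00000000e+00  0.00000000e+00  1.00000000e+00]] dict_keys(['img', 'depth', 'mtx', 'extrinsics'])
```

View pics/top0.png

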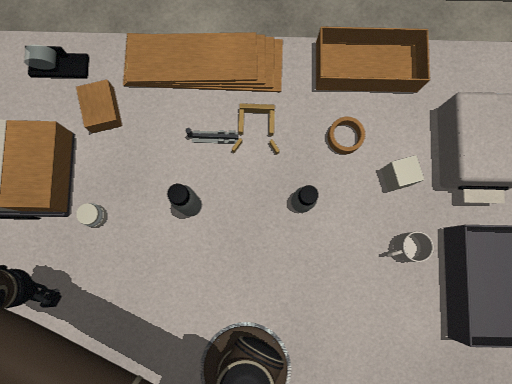

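View pics/side0.png

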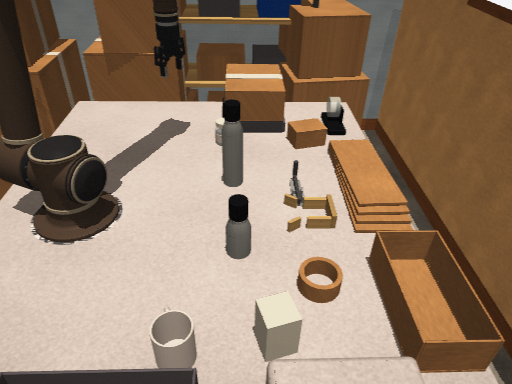

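```bash
cat > h.py <<'E'
import numpy as np, cv2
def cloud(c):
    K=c["mtx"];E=c["extrinsics"];d=c["depth"].astype(float)
    v,u=np.indices(d.shape)
    P=np.stack([(u-K[0,2])/K[0,0]*d,-(v-K[1,2])/K[1,1]*d,-d],-1)
    W=(P-E[:3,3])@E[:3,:3]
    W[d<=0]=np.nan
    return W
def plane(c,u,v,z):
    K=c["mtx"];E=c["extrinsics"];u=np.asarray(u,float);v=np.asarray(v,float)
    r=np.stack([(u-K[0,2])/K[0,0],-(v-K[1,2])/K[1,1],-np.ones_like(u)],-1)@E[:3,:3]
    o=-E[:3,:3].T@E[:3,3]
    return o+r*((z-o[2])/r[...,2])[...,None]
def circ(P):
    A=np.c_[2*P,np.ones(len(P))];s=np.linalg.lstsq(A,(P**2).sum(1),rcond=None)[0]
    return s[0],s[1],np.sqrt(s[2]+s[0]**2+s[1]**2)
E
python3 - <<'E'
from h import *
T=dict(np.load("top0.npz"));S=dict(np.load("side0.npz"))
WT,WS=cloud(T),cloud(S)
print("bench z",np.nanmedian(WT[150:180,330:380,2]),np.nanmedian(WS[200:230,130:180,2]))
for nm,(u,v) in dict(tall=(183,200),short=(305,198)).items():
    p=plane(T,u,v,0);print(nm,p)
    for n,W in(("T",WT),("S",WS)):
        Q=W.reshape(-1,3);Q=Q[np.isfinite(Q).all(1)]
        Q=Q[np.hypot(Q[:,0]-p[0],Q[:,1]-p[1])<90]
        print(n,"zmax",Q[:,2].max() if len(Q) else None)
        for a,b in((20,60),(60,100),(100,150)):
            q=Q[(Q[:,2]>a)&(Q[:,2]<b)]
            if len(q)>10: print(n,a,b,len(q),np.round(circ(q[:,:2]),1))
# cradle points
for n,W in(("T",WT),("S",WS)):
    Q=W.reshape(-1,3); im=(T if n=="T" else S)["img"].reshape(-1,3).astype(int)
    p=plane(T,256,122,30)
    m=(Q[:,2]>20)&(Q[:,2]<80)&(np.abs(Q[:,0]-p[0])<110)&(np.abs(Q[:,1]-p[1])<230)
    q=Q[m];c=im[m];w=c[:,0]-c[:,2]>35
    print(n,p,len(q),w.sum()); 
    for nm,mm in(("wood",w),("other",~w)):
        k=q[mm];print(nm,np.nanpercentile(k,[0,5,50,95,100],axis=0).round(1).tolist())
big=cv2.resize(cv2.cvtColor(T["img"][80:220,160:320],cv2.COLOR_RGB2BGR),None,fx=5,fy=5,interpolation=cv2.INTER_CUBIC)[:600]
cv2.imwrite("pics/crop0.png",big)
E
```

```text
bench z -0.9925145410093608 -0.16069067282588936
tall [451.76694899 184.05711274   0.        ]
T zmax 276.18505169517783
T 20 60 41 [438.7 162.2  31.7]
T 60 100 45 [438.6 162.1  31.6]
T 100 150 59 [438.6 162.2  31.5]
S zmax 271.4462445096215
S 20 60 222 [437.2 162.   30.8]
S 60 100 231 [437.2 161.4  30.3]
S 100 150 303 [437.3 161.7  30.4]
short [ 463.67280703 -160.52574622    0.        ]
T zmax 170.49708207392231
T 20 60 42 [ 455.2 -152.1   31.7]
T 60 100 158 [ 454.2 -151.3   27.9]
T 100 150 56 [ 455.1 -152.2   23.6]
S zmax 166.86904913237484
S 20 60 290 [ 454.2 -151.8   31. ]
S 60 100 374 [ 454.  -153.9   27.6]
S 100 150 329 [ 454.1 -152.4   22.4]
T [674.10609956 -17.89219791  30.        ] 1254 756
wood [[589.2, -247.8, 20.1], [602.3, -240.6, 22.4], [682.7, -50.8, 36.2], [783.5, 79.1, 49.3], [784.1, 210.3, 79.4]]
other [[590.0, -247.6, 20.0], [618.0, -236.6, 21.0], [638.7, 51.7, 27.4], [783.6, 167.9, 69.5], [784.1, 202.3, 78.0]]
S [674.10609956 -17.89219791  30.        ] 1505 1293
wood [[587.3, -247.8, 20.0], [603.4, -243.8, 21.3], [678.9, -68.3, 33.7], [783.2, 72.1, 61.2], [784.1, 211.2, 79.9]]
other [[617.8, 22.6, 20.3], [621.3, 38.4, 21.9], [634.4, 112.9, 26.5], [645.5, 167.8, 69.0], [649.2, 177.1, 73.2]]
```

View pics/crop0.png

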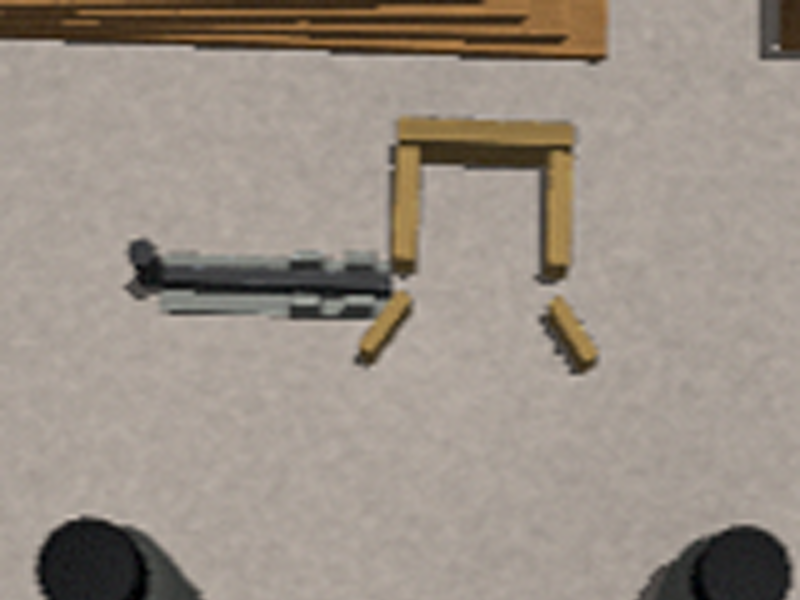

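```bash
python3 - <<'E'
from h import *
T=dict(np.load("top0.npz"))
f=lambda x,y,z:plane(T,160+(x-2)/5,80+(y-2)/5,z)[:2]
L=[f(420,150,35),f(413,270,35)];R=[f(549,153,35),f(544,273,35)];B=[f(420,143,45),f(550,148,45)]
pin=f(141,247,72);print("L",L,"R",R,"B",B,"pin",pin)
for a,b in (L,R): d=a-b;print("yaw",np.degrees(np.arctan2(d[1],d[0])))
d=B[0]-B[1];print("yawB",np.degrees(np.arctan2(-d[0],d[1])))
print("width",L[0]-R[0],L[1]-R[1])
# depth
W=cloud(T);S=dict(np.load("side0.npz"));WS=cloud(S)
for n,w in(("T",W),("S",WS)):
    q=w.reshape(-1,3)
    k=q[(q[:,2]>55)&(q[:,2]<80)&(q[:,0]<660)&(q[:,0]>600)&(q[:,1]>120)&(q[:,1]<230)];print(n,"pin",len(k),np.nanmedian(k,0),k.min(0),k.max(0))
    k=q[(q[:,2]>39)&(q[:,2]<50)&(q[:,0]<730)&(q[:,0]>680)&(q[:,1]>-90)&(q[:,1]<60)];print(n,"back",len(k),k.min(0),k.max(0),k.mean(0))
    k=q[(q[:,2]>30)&(q[:,2]<37)&(q[:,0]<690)&(q[:,0]>640)&(q[:,1]>-90)&(q[:,1]<60)]
    for s in (k[k[:,1]>-18],k[k[:,1]<-18]):
        print(n,"wall",len(s),s.mean(0),s.min(0),s.max(0),np.polyfit(s[:,0],s[:,1],1))
E
```

```text
L [array([708.14673247,  17.83622906]), array([638.44376988,  20.40693203])] R [array([707.87098591, -55.2152443 ]), array([638.16115421, -53.23749381])] B [array([709.22512523,  17.78425659]), array([707.80290351, -55.3364705 ])] pin [639.26881813 168.72637827]
yaw -2.1121584848574644
yaw -1.6251131814561242
yawB -1.114280888403067
width [ 0.27574657 73.05147336] [ 0.28261567 73.64442585]
T pin 31 [635.62573511 167.52246176  69.37098009] [629.15360608 159.91717732  58.93874085] [644.15862538 174.80734695  77.95798245]
T back 164 [689.39383731 -67.89976585  39.0498754 ] [725.14844085  28.21721589  49.63839866] [716.29392569 -19.00796264  43.85173495]
T wall 64 [667.02113441  25.56514039  33.56767791] [643.59799805  18.34189215  30.34761895] [689.85852037  52.263493    36.98304102] [ -0.11987044 105.52125798]
T wall 59 [667.40007682 -62.54025427  33.36715869] [644.52728854 -69.0804786   30.09602334] [688.82661952 -55.01190337  36.29785186] [ 4.13531738e-04 -6.28162454e+01]
S pin 33 [634.94844986 164.15669467  65.63448728] [628.24960272 159.39500516  55.59347034] [641.73270548 177.08626804  73.2379092 ]
S back 124 [708.65260645 -72.35084905  39.04702607] [723.8871524   26.88190803  47.78297054] [715.27420061 -25.63013361  43.73930862]
S wall 60 [666.93004065  23.46093866  33.3972225 ] [643.97474617  16.20394537  30.16220115] [689.82849317  34.52497635  36.47124692] [-2.95630129e-02  4.31774001e+01]
S wall 71 [666.75266121 -63.67742894  33.53701016] [642.92362961 -70.68016015  30.18606679] [689.82445851 -55.22836622  36.98357934] [-8.55536712e-05 -6.36203858e+01]
```

```bash
cat >> h.py <<'E'
from scipy.spatial.transform import Rotation as Ro
def target(psi,th,sgn=1):
    a,t=np.radians([psi,th]);h=np.array([np.cos(a),np.sin(a),0])
    z=np.sin(t)*h+np.array([0,0,-np.cos(t)])
    y=sgn*np.array([-h[1],h[0],0]);return np.c_[np.cross(y,z),y,z]
def go(o,pos,R):
    R0=Ro.from_rotvec(o["tcp_rot"]).as_matrix()
    s=R0.T@(np.array(pos)-o["ee_pos"])/30
    w=Ro.from_matrix(R0.T@R).as_rotvec(degrees=True)/5
    return np.r_[s,w].round(2).tolist()
E
python3 - <<'E'
from h import *
from rig import bot
o=bot.get_obs()
print(Ro.from_rotvec(o["tcp_rot"]).as_matrix().round(2))
h=np.array([np.cos(np.radians(-60)),np.sin(np.radians(-60))]);p=np.array([438,162])-75*h
for sg in(1,-1):
  for psi in(-60,):
    print(p,go(o,[*p,120],target(psi,38,sg)),go(o,[*p,120],target(psi,0,sg)))
E
```

```text
[[-0.9   0.44 -0.  ]
 [ 0.44  0.9  -0.  ]
 [-0.   -0.   -1.  ]]
[400.5        226.95190528] [-8.68, -4.83, 2.5, 2.24, -7.37, 6.55] [-8.68, -4.83, 2.5, -0.02, 0.01, 6.8]
[400.5        226.95190528] [-8.68, -4.83, 2.5, 9.58, 2.91, -27.83] [-8.68, -4.83, 2.5, -0.01, -0.02, -29.2]
```

Call:
jog_arm --pt "25 -8.7 -4.8 2.5 2.2 -7.4 6.5" --pt "25 -8.7 -4.8 2.5 2.2 -7.4 6.5" --pt "25 -8.7 -4.8 2.5 2.2 -7.4 6.5" --pt "25 -8.7 -4.8 2.5 2.2 -7.4 6.5" --pt "25 -8.7 -4.8 2.5 2.2 -7.4 6.5"

```text
clock: 0.52
ee_pos: [346.8, 305.1, 144.7]
tcp_rot: [1.137, 2.456, -0.325]
ft_force: [-0.8, -0.2, -0.3]
opening: 0.307
```

```bash
cat > g.py <<'E'
import sys
from h import *
from rig import bot
# usage: x y z psi th
x,y,z,psi,th=map(float,sys.argv[1:6]);o=bot.get_obs()
R=Ro.from_rotvec(o["tcp_rot"]).as_matrix();Z=R[:,2]
print("t",round(float(o["clock"]),2),"pos",o["ee_pos"].round(1),"psi",np.degrees(np.arctan2(-R[0,1],R[1,1])).round(1),"th",np.degrees(np.arccos(-Z[2])).round(1),"F",o["ft_force"].round(1),"open",round(float(o["opening"]),2),"q",o["qpos"].round(2))
print(go(o,[x,y,z],target(psi,th)))
E
python3 g.py 400 227 120 -60 38
```

```text
t 0.52 pos [346.8 305.1 144.7] psi -50.2 th 27.5 F [-0.8 -0.2 -0.3] open 0.31 q [ 1.03  0.15 -0.21  1.41 -0.44  1.94]
[-2.4, -0.27, 2.18, 0.7, -2.08, 1.88]
```

Next to the standoff and down to push height (z = 15).

Call:
jog_arm --pt "25 -2.4 -0.3 2.2 0.7 -2.1 1.9" --pt "25 -2.4 -0.3 2.2 0.7 -2.1 1.9" --pt "25 -2.4 -0.3 2.2 0.7 -2.1 1.9" --pt "25 -2.4 -0.3 2.2 0.7 -2.1 1.9"

```text
clock: 0.85
ee_pos: [399.3, 223.4, 117.2]
tcp_rot: [1.268, 2.19, -0.445]
ft_force: [-1.6, -1.0, 0.9]
opening: 0.293
```

```bash
python3 g.py 400 227 14 -60 38
```

```text
t 0.85 pos [399.3 223.4 117.2] psi -60.2 th 38.3 F [-1.6 -1.   0.9] open 0.29 q [ 0.93  0.21 -0.29  1.38 -0.6   2.08]
[2.2, 0.09, 2.64, -0.06, 0.05, -0.01]
```

Call:
jog_arm --pt "25 1.2 0 1.4 0 0 0" --pt "25 2.2 0.1 2.5 0 0 0" --pt "25 2.3 0.1 2.7 0 0 0" --pt "25 2.3 0.1 2.7 0 0 0"

```text
clock: 1.18
ee_pos: [397.4, 226.5, 6.9]
tcp_rot: [1.265, 2.192, -0.453]
ft_force: [-0.2, -1.2, 0.5]
opening: 0.293
```

```bash
python3 g.py 400 227 11 -60 38; python3 - <<'E'
from rig import eyes
import cv2
for n in("top","side"):
    c=eyes.camera(n);i=cv2.cvtColor(c["img"],cv2.COLOR_RGB2BGR)
    i=i[130:260,80:280] if n=="top" else i[60:220,150:350]
    cv2.imwrite(f"pics/{n}1.png",cv2.resize(i,None,fx=3.5,fy=3.5))
E
```

```text
t 1.18 pos [397.4 226.5   6.9] psi -60.2 th 38.3 F [-0.2 -1.2  0.5] open 0.29 q [ 0.94  0.31 -0.42  1.16 -0.6   2.08]
[-0.11, 0.08, -0.09, -0.12, 0.06, 0.04]
```

View pics/top1.png

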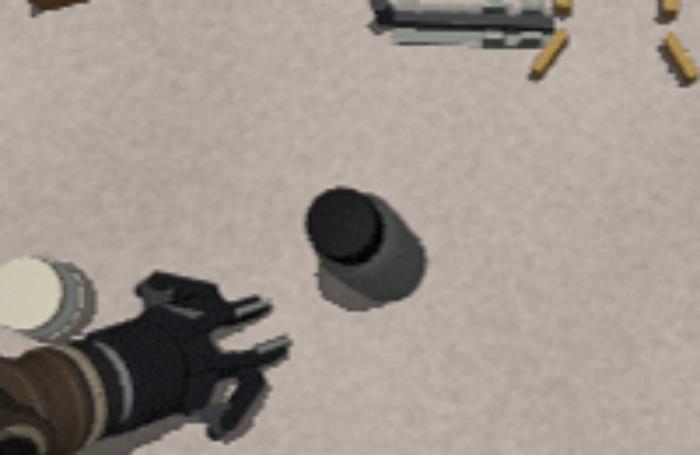

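View pics/side1.png

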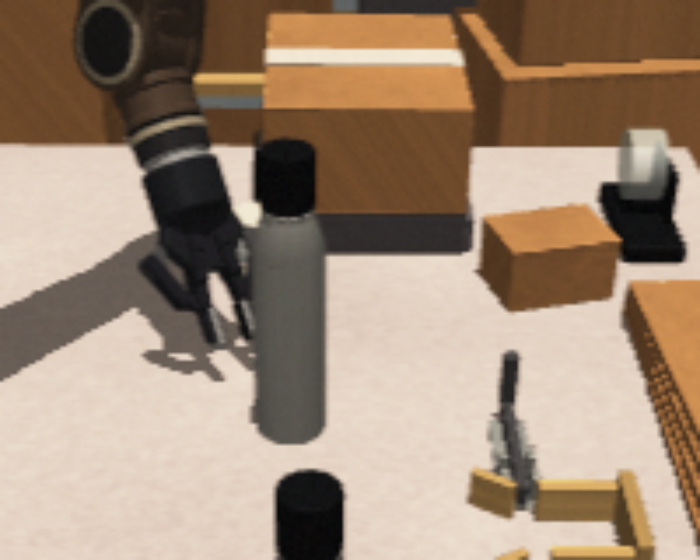

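```bash
python3 g.py 417 196 10 -60 38; python3 g.py 429 175 10 -60 38
```

```text
t 1.28 pos [399.3 228.3  11.4] psi -60.2 th 38.3 F [ 0.4 -0.4  0.7] open 0.29 q [ 0.94  0.3  -0.42  1.16 -0.6   2.08]
[-0.93, -0.02, 0.8, -0.07, 0.06, 0.01]
t 1.28 pos [399.3 228.3  11.4] psi -60.2 th 38.3 F [ 0.4 -0.4  0.7] open 0.29 q [ 0.94  0.3  -0.42  1.16 -0.6   2.08]
[-1.57, -0.02, 1.3, -0.07, 0.06, 0.01]
```

Call:
jog_arm --pt "25 -0.4 0 0.33 0 0 0" --pt "25 -0.7 0 0.57 0 0 0" --pt "25 -0.93 0 0.77 0 0 0" --pt "25 -1.03 0 0.85 0 0 0" --pt "25 -1.12 0 0.92 0 0 0"

```text
clock: 1.7
ee_pos: [421.6, 191.0, 12.0]
tcp_rot: [1.268, 2.19, -0.443]
ft_force: [-0.1, 0.3, -0.6]
opening: 0.295
```

```bash
python3 g.py 435 166 10 -60 38
```

```text
t 1.7 pos [421.6 191.   12. ] psi -60.2 th 38.2 F [-0.1  0.3 -0.6] open 0.29 q [ 0.86  0.26 -0.47  1.1  -0.62  1.99]
[-0.7, -0.03, 0.64, -0.05, 0.04, -0.01]
```

Call:
jog_arm --pt "25 -0.13 0 0.12 0 0 0" --pt "25 -0.27 0 0.24 0 0 0" --pt "25 -0.41 0 0.37 0 0 0" --pt "25 -0.55 0 0.5 0 0 0" --pt "25 -0.7 0 0.63 0 0 0"

```text
clock: 2.12
ee_pos: [436.1, 166.7, 10.3]
tcp_rot: [1.268, 2.19, -0.441]
ft_force: [-1.4, 2.3, 2.3]
opening: 0.294
```

```bash
python3 g.py 450 140 10 -60 38;  cat > see.py <<'E'
import sys
from h import *
from rig import bot,eyes
tag=sys.argv[1];gx,gy=map(float,sys.argv[2:4])
o=bot.get_obs()
# flask: depth points 100..180 mm high, dark grey, near guess
for n in("top","side"):
    c=eyes.camera(n);W=cloud(c);q=W.reshape(-1,3)
    cc=c["img"].reshape(-1,3).astype(int)
    m=(q[:,2]>130)&(q[:,2]<180)&(np.hypot(q[:,0]-gx,q[:,1]-gy)<42)
    k=q[m];print(n,"flask upper",len(k),np.round(circ(k[:,:2]),1) if len(k)>8 else "")
    m=(q[:,2]>264)&(q[:,2]<282)&(np.hypot(q[:,0]-gx,q[:,1]-gy)<50)
    k=q[m];print(n,"cap",len(k),((k.max(0)+k.min(0))/2).round(1) if len(k) else "")
    i=cv2.cvtColor(c["img"],cv2.COLOR_RGB2BGR)
    i=i[80:250,110:330] if n=="top" else i[90:250,150:370]
    cv2.imwrite(f"pics/{n}{tag}.png",cv2.resize(i,None,fx=3,fy=3))
E
python3 see.py 2 448 140
```

```text
t 2.12 pos [436.1 166.7  10.3] psi -60.2 th 38.2 F [-1.4  2.3  2.3] open 0.29 q [ 0.8   0.24 -0.5   1.05 -0.64  1.92]
[-0.78, -0.04, 0.63, -0.04, 0.04, -0.02]
top flask upper 60 [441.3 153.5  31. ]
top cap 332 [441.7 154.2 269.1]
side flask upper 314 [441.4 151.6  30.3]
side cap 116 [443.  150.1 267.9]
```

View pics/top2.png

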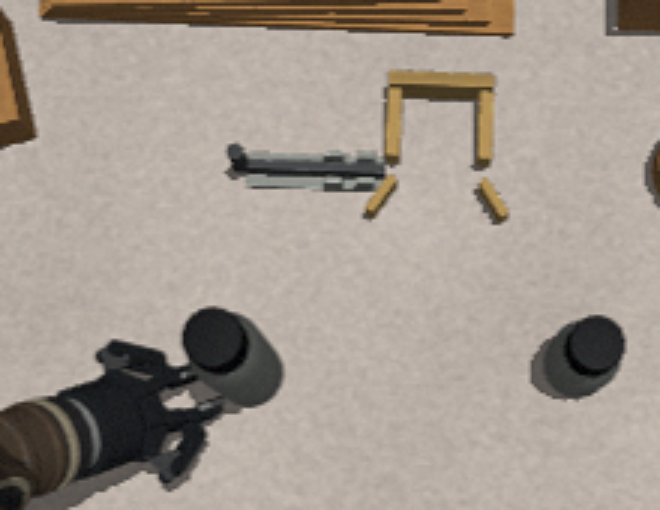

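```bash
cat > low.py <<'E'
import sys
from h import *
from rig import bot,eyes
gx,gy=map(float,sys.argv[1:3])
print(bot.get_obs()["ee_pos"].round(1))
for n in("side","top"):
    c=eyes.camera(n);q=cloud(c).reshape(-1,3)
    for a,b in((15,50),(50,90),(90,130),(130,180)):
        m=(q[:,2]>a)&(q[:,2]<b)&(np.hypot(q[:,0]-gx,q[:,1]-gy)<37)
        k=q[m]
        if len(k)<8: continue
        # fixed-radius fit
        from scipy.optimize import least_squares
        r=least_squares(lambda p:np.hypot(k[:,0]-p[0],k[:,1]-p[1])-31.5,[gx,gy],loss="soft_l1")
        print(n,a,b,len(k),r.x.round(1),"rms",np.sqrt(np.mean(r.fun**2)).round(2))
E
python3 low.py 441.5 153
```

```text
[435.8 165.8  10.2]
side 15 50 188 [440.5 154.3] rms 1.62
side 50 90 228 [440.4 154.2] rms 1.68
side 90 130 240 [440.4 154.4] rms 1.63
side 130 180 320 [440.5 154.4] rms 1.51
top 15 50 37 [441.6 153.3] rms 1.27
top 50 90 44 [442.  153.1] rms 0.68
top 90 130 48 [442.1 152.9] rms 0.27
top 130 180 69 [442.2 153.1] rms 0.29
```

```bash
python3 - <<'E'
from h import *
T=dict(np.load("top0.npz"))
for p in((198,372),(222,406),(160,380),(180,412)): print(p,plane(T,p[0]/3+110,p[1]/3+80,15))
i=cv2.imread("pics/side2.png");cv2.imwrite("pics/side2c.png",cv2.resize(i[0:330,150:450],None,fx=1.8,fy=1.8))
E
```

```text
(198, 372) [438.61027136 201.13351547  15.        ]
(222, 406) [407.40809419 177.70440667  15.        ]
(160, 380) [430.52837798 236.03867977  15.        ]
(180, 412) [401.16965398 216.29461629  15.        ]
```

View pics/side2c.png

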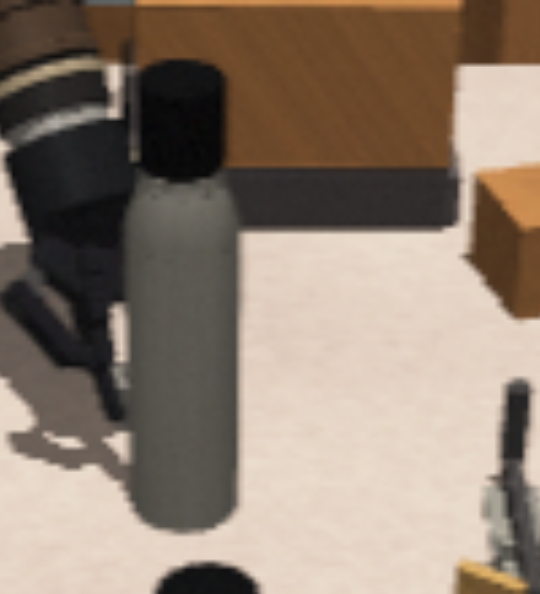

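Call:
jog_arm --pt "25 0.6 0 -0.5 0 0 0" --pt "25 1.2 0 -1.0 0 0 0" --pt "25 1.8 0 -1.5 0 0 0" --pt "25 1.8 0 -1.5 0 0 0"

```text
clock: 2.65
ee_pos: [399.8, 229.9, 11.7]
tcp_rot: [1.265, 2.191, -0.443]
ft_force: [0.4, -0.1, -0.2]
opening: 0.29
```

```bash
python3 - <<'E'
from h import *
from rig import bot,eyes
for n in("top","side"):
    c=eyes.camera(n);o=bot.get_obs();R=Ro.from_rotvec(o["tcp_rot"]).as_matrix()
    q=cloud(c);L=(q-o["ee_pos"])@R
    m=(np.abs(L[...,1])<70)&(np.abs(L[...,0])<60)&(L[...,2]>-110)&(L[...,2]<30)&(q[...,2]>5)&(np.hypot(q[...,0]-441,q[...,1]-153)>36)
    k=L[m];print(n,o["ee_pos"].round(1),len(k))
    for a in range(-110,30,10):
        s=k[(k[:,2]>=a)&(k[:,2]<a+10)]
        if len(s): print(a,len(s),"x",s[:,0].min().round(),s[:,0].max().round(),"y",np.unique((s[:,1]/4).round()*4).astype(int))
    i=cv2.cvtColor(c["img"],cv2.COLOR_RGB2BGR)
    K,E=c["mtx"],c["extrinsics"]
    for p in([0,0,0],[0,0,-50],[0,20,0],[0,-20,0]):
        P=E[:3,:3]@(o["ee_pos"]+R@np.array(p,float))+E[:3,3];u=int(K[0,2]+K[0,0]*P[0]/-P[2]);v=int(K[1,2]-K[1,1]*P[1]/-P[2]);i[v,u]=(0,0,255)
        if p==[0,0,0]: cu,cv_=u,v
    cv2.imwrite(f"pics/{n}3.png",cv2.resize(i[cv_-60:cv_+40,cu-60:cu+60],None,fx=6,fy=6,interpolation=0))
E
cd pics; python3 -c "
import cv2,numpy as np
a=cv2.imread('top3.png');b=cv2.imread('side3.png');cv2.imwrite('m3.png',cv2.resize(np.hstack([a,b]),None,fx=.55,fy=.55))"
```

```text
top [400.2 228.6  11.7] 445
-110 88 x -20.0 17.0 y [-56 -52 -48 -44 -40 -24 -20 -16 -12  -4   4   8  12  16  20  24  40  44
  48  52]
-100 89 x -15.0 13.0 y [-52 -48 -44 -40 -36 -32 -28 -24 -20 -16  12  16  20  24  28  32  36  40
  44  48]
-90 88 x -15.0 12.0 y [-44 -40 -36 -32 -28 -24 -20 -16 -12  12  16  20  24  28  32  36  40  44]
-80 30 x -14.0 11.0 y [-32 -28 -24 -20 -16  12  16  20  24  28]
-70 41 x -16.0 10.0 y [-28 -24 -20 -16   8  12  16  20  24]
-60 32 x -14.0 4.0 y [-28 -24 -20 -16  12  16  20  24]
-50 30 x -14.0 11.0 y [-28 -24 -20 -16 -12  12  16  20  24]
-40 5 x -9.0 51.0 y [-44 -20  12]
-30 7 x 35.0 49.0 y [-68 -64 -48 -40 -24   0  12]
-20 10 x 21.0 34.0 y [-64 -40   4  12  28  36  40  48  52  60]
-10 8 x 13.0 19.0 y [-64 -40  28  60  68]
0 11 x -2.0 9.0 y [-12  -4  16  24  32  36  48  64]
20 6 x -27.0 -18.0 y [-48 -40 -20  -8  16  20]
side [400.4 227.6  11.7] 336
-110 70 x -19.0 21.0 y [-60 -56 -52 -48 -44 -28 -24 -20 -16 -12   4   8  12  16  20  24  40]
-100 66 x -16.0 17.0 y [-52 -48 -44 -40 -36 -32 -28 -24 -20 -16   8  12  16  20  36]
-90 56 x -15.0 14.0 y [-48 -44 -40 -36 -32 -28 -24 -20 -16   8  12  16  20  24  28]
-80 37 x -14.0 13.0 y [-36 -32 -28 -24 -20 -16   8  12  16  20  24  32]
-70 36 x -13.0 12.0 y [-28 -24 -20 -16   8  12  16  20  24]
-60 33 x -18.0 10.0 y [-28 -24 -20 -16   8  12  20]
-50 30 x -12.0 13.0 y [-28 -24 -20 -16  12  16]
-40 8 x -9.0 13.0 y [-20 -16   8  12  16]
```

View pics/m3.png

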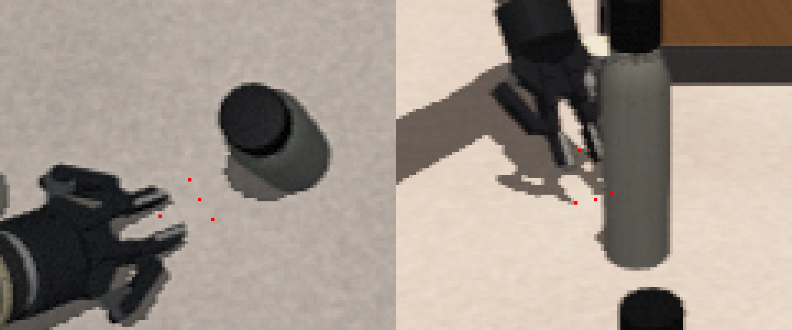

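```bash
python3 g.py 400 229 -14 -60 38; python3 g.py 400 229 -17 -60 38
```

```text
t 2.75 pos [400.4 227.6  11.7] psi -60.1 th 38.3 F [0.4 0.1 0.5] open 0.29 q [ 0.94  0.3  -0.42  1.16 -0.6   2.08]
[0.57, 0.01, 0.64, -0.05, 0.05, 0.01]
t 2.75 pos [400.4 227.6  11.7] psi -60.1 th 38.3 F [0.4 0.1 0.5] open 0.29 q [ 0.94  0.3  -0.42  1.16 -0.6   2.08]
[0.63, 0.01, 0.72, -0.05, 0.05, 0.01]
```

Call:
jog_arm --pt "25 0.2 0 0.2 0 0 0" --pt "25 0.4 0 0.4 0 0 0" --pt "25 0.57 0 0.62 0 0 0" --pt "25 0.57 0 0.64 0 0 0" --pt "25 0.57 0 0.64 0 0 0"

```text
clock: 3.17
ee_pos: [399.2, 227.7, -14.8]
tcp_rot: [1.266, 2.19, -0.447]
ft_force: [0.2, 0.3, 0.0]
opening: 0.289
```

```bash
cat > tip.py <<'E'
from h import *
from rig import bot,eyes
import sys
tag=sys.argv[1];fx,fy=map(float,sys.argv[2:4]);ims=[]
for n in("top","side"):
    c=eyes.camera(n);o=bot.get_obs();R=Ro.from_rotvec(o["tcp_rot"]).as_matrix()
    q=cloud(c);L=(q-o["ee_pos"])@R
    m=(np.abs(L[...,1])<32)&(np.abs(L[...,0])<25)&(L[...,2]>-90)&(L[...,2]<30)&(q[...,2]>4)&(np.hypot(q[...,0]-fx,q[...,1]-fy)>37)
    dark=c["img"].astype(int).max(-1)<1000
    k=L[m&dark];w=q[m&dark];print(n,o["ee_pos"].round(1),o["ft_force"].round(1),len(k),"minz",w[:,2].min().round(1) if len(w) else None)
    if len(w):
        s=np.argsort(-k[:,2])[:8];print("tips local",k[s].round().astype(int).tolist());print("world",w[s].round().astype(int).tolist())
    i=cv2.cvtColor(c["img"],cv2.COLOR_RGB2BGR)
    K,E=c["mtx"],c["extrinsics"]
    P=E[:3,:3]@(o["ee_pos"]-37*R[:,2])+E[:3,3];u=int(K[0,2]+K[0,0]*P[0]/-P[2]);v=int(K[1,2]-K[1,1]*P[1]/-P[2])
    i[v,u]=(0,0,255);v0=min(max(v-60,0),264);u0=min(max(u-60,0),372)
    ims.append(cv2.resize(i[v0:v0+110,u0:u0+120],None,fx=3.3,fy=3.3,interpolation=cv2.INTER_CUBIC))
cv2.imwrite(f"pics/m{tag}.png",np.hstack(ims))
E
python3 tip.py 4 441 153.5
```

```text
top [399.5 228.1 -14.3] [0.5 0.  0.6] 208 minz 4.0
tips local [[-21, -31, -8], [-19, -27, -8], [-19, 14, -9], [-18, 6, -9], [-18, -26, -10], [-11, -6, -15], [-12, 26, -15], [-11, 30, -16]]
world [[378, 203, 5], [381, 206, 4], [417, 227, 5], [408, 224, 4], [381, 209, 5], [394, 226, 4], [422, 241, 5], [425, 244, 5]]
side [399.6 228.4 -14. ] [-0.1  0.2 -0.1] 182 minz 7.8
tips local [[-3, 14, -36], [2, -22, -36], [-9, -18, -37], [-5, 10, -37], [-10, -22, -38], [11, -21, -38], [3, 10, -38], [-7, 14, -39]]
world [[402, 253, 16], [369, 238, 14], [376, 233, 21], [399, 250, 18], [373, 231, 22], [365, 246, 9], [395, 256, 14], [402, 252, 21]]
```

View pics/m4.png

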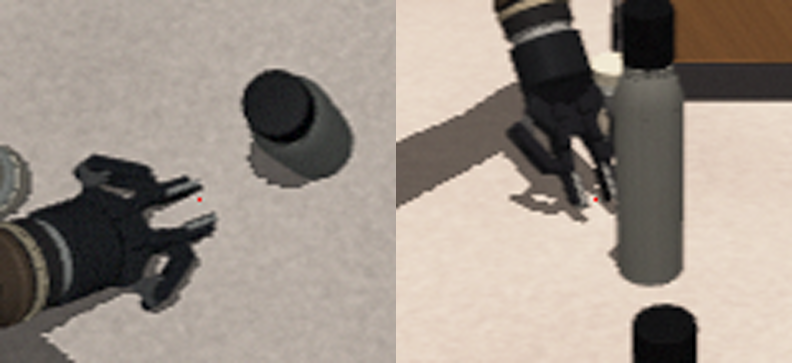

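```bash
cat > p.py <<'E'
import sys
from h import *
from rig import bot
# fx fy psi eez gap [th] -> tool row to push flask to fx,fy
fx,fy,psi,z,gap=map(float,sys.argv[1:6]);th=38.
a=np.radians(psi);h=np.array([np.cos(a),np.sin(a)]);n=np.array([-h[1],h[0]])
e=np.array([fx,fy])-(38+gap)*h+36*np.sin(np.radians(th))*h+3*n
o=bot.get_obs();R=Ro.from_rotvec(o["tcp_rot"]).as_matrix()
print("t",round(float(o["clock"]),2),"ee",o["ee_pos"].round(1),"psi",np.degrees(np.arctan2(-R[0,1],R[1,1])).round(1),"th",np.degrees(np.arccos(-R[2,2])).round(1),"F",o["ft_force"].round(1),"open",round(float(o["opening"])*85.4,1))
print("target",e.round(1),"row",go(o,[*e,z],target(psi,th)))
E
python3 p.py 441.3 153.6 -60 -16 10
```

```text
t 3.27 ee [399.6 228.4 -14. ] psi -60.2 th 38.3 F [-0.1  0.2 -0.1] open 25.0
target [431.  177.5] row [-1.52, 0.06, 1.29, -0.06, 0.06, 0.01]
```

Call:
jog_arm --pt "25 -0.4 0.06 0.35 0 0 0" --pt "25 -0.8 0.06 0.7 0 0 0" --pt "25 -1.2 0.06 1.03 0 0 0" --pt "25 -1.5 0.06 1.28 0 0 0" --pt "25 -1.5 0.06 1.28 0 0 0"

```text
clock: 3.68
ee_pos: [431.1, 176.5, -15.8]
tcp_rot: [1.269, 2.188, -0.445]
ft_force: [-0.9, -0.5, -0.5]
opening: 0.288
```

```bash
python3 p.py 451 137 -60 -16 0;python3 p.py 461 120 -60 -16 0
```

```text
t 3.68 ee [431.1 176.5 -15.8] psi -60.3 th 38.3 F [-0.9 -0.5 -0.5] open 24.6
target [445.7 152.2] row [-0.74, 0.02, 0.59, -0.07, 0.06, -0.02]
t 3.68 ee [431.1 176.5 -15.8] psi -60.3 th 38.3 F [-0.9 -0.5 -0.5] open 24.6
target [455.7 135.2] row [-1.25, 0.03, 1.0, -0.07, 0.06, -0.02]
```

Call:
jog_arm --pt "25 -0.13 0.02 0.1 0 0 0" --pt "25 -0.26 0.02 0.21 0 0 0" --pt "25 -0.4 0.02 0.32 0 0 0" --pt "25 -0.55 0.02 0.44 0 0 0" --pt "25 -0.72 0.02 0.57 0 0 0"

```text
clock: 4.1
ee_pos: [445.6, 153.1, -15.8]
tcp_rot: [1.268, 2.189, -0.444]
ft_force: [-0.5, 1.9, 0.3]
opening: 0.293
```

```bash
python3 p.py 471 103 -60 -16 0;python3 low.py 448 142
```

```text
t 4.1 ee [445.6 153.1 -15.8] psi -60.2 th 38.3 F [-0.5  1.9  0.3] open 25.0
target [465.7 118.2] row [-1.05, 0.0, 0.84, -0.06, 0.05, -0.01]
[445.6 153.1 -15.8]
side 15 50 191 [449.4 141.4] rms 1.52
side 50 90 229 [449.7 141.5] rms 1.51
side 90 130 240 [449.7 141.4] rms 1.56
side 130 180 330 [449.9 141.3] rms 1.57
top 15 50 46 [450.7 139.8] rms 2.7
top 50 90 37 [451.7 138.8] rms 0.24
top 90 130 46 [451.7 138.6] rms 0.3
top 130 180 61 [451.9 138.3] rms 0.33
```

Call:
jog_arm --pt "25 -0.18 0 0.14 0 0 0" --pt "25 -0.38 0 0.3 0 0 0" --pt "25 -0.59 0 0.47 0 0 0" --pt "25 -0.82 0 0.65 0 0 0" --pt "25 -1.05 0 0.84 0 0 0"

```text
clock: 4.62
ee_pos: [465.8, 116.2, -16.0]
tcp_rot: [1.269, 2.187, -0.445]
ft_force: [-1.1, 1.9, 1.5]
opening: 0.295
```

```bash
python3 p.py 496 60 -60 -16 0
```

```text
t 4.62 ee [465.8 116.2 -16. ] psi -60.3 th 38.3 F [-1.1  1.9  1.5] open 25.2
target [490.7  75.2] row [-1.25, 0.04, 0.99, -0.07, 0.07, -0.03]
```

Call:
jog_arm --pt "25 -0.25 0 0.2 0 0 0" --pt "25 -0.5 0.01 0.4 0 0 0" --pt "25 -0.75 0.02 0.6 0 0 0" --pt "25 -1.0 0.03 0.8 0 0 0" --pt "25 -1.25 0.04 0.99 0 0 0"

```text
clock: 5.03
ee_pos: [491.0, 74.1, -15.9]
tcp_rot: [1.27, 2.187, -0.445]
ft_force: [-1.3, 1.3, 0.6]
opening: 0.292
```

```bash
python3 p.py 520 18 -60 -16 0;python3 low.py 497 61
```

```text
t 5.03 ee [491.   74.1 -15.9] psi -60.3 th 38.3 F [-1.3  1.3  0.6] open 24.9
target [514.7  33.2] row [-1.23, 0.01, 0.98, -0.07, 0.07, -0.03]
[491.   74.1 -15.9]
side 15 50 177 [495.   62.6] rms 1.41
side 50 90 247 [495.1  62.7] rms 1.51
side 90 130 262 [495.2  62.3] rms 1.54
side 130 180 351 [495.3  62.3] rms 1.45
top 15 50 47 [496.7  60.4] rms 1.75
top 50 90 44 [497.4  59.2] rms 0.28
top 90 130 46 [497.6  58.6] rms 0.3
top 130 180 65 [498.   58.1] rms 0.32
```

Call:
jog_arm --pt "25 -0.25 0 0.2 0 0 0" --pt "25 -0.5 0.01 0.4 0 0 0" --pt "25 -0.75 0.01 0.6 0 0 0" --pt "25 -1.0 0.01 0.8 0 0 0" --pt "25 -1.25 0.01 1.0 0 0 0"

```text
clock: 5.55
ee_pos: [514.5, 31.3, -16.4]
tcp_rot: [1.272, 2.186, -0.447]
ft_force: [-0.3, 1.6, -0.6]
opening: 0.295
```

```bash
python3 p.py 539 -15 -60 -16 0;python3 low.py 520 18
```

```text
t 5.55 ee [514.5  31.3 -16.4] psi -60.5 th 38.3 F [-0.3  1.6 -0.6] open 25.2
target [5.337e+02 2.000e-01] row [-0.96, 0.05, 0.75, -0.09, 0.07, -0.04]
[514.5  31.3 -16.4]
side 15 50 217 [517.9  19.3] rms 1.39
side 50 90 259 [518.1  19.4] rms 1.46
side 90 130 277 [517.9  19.4] rms 1.3
side 130 180 364 [518.2  19.6] rms 1.34
top 15 50 45 [519.9  17.3] rms 1.7
top 50 90 46 [520.5  15.8] rms 0.36
top 90 130 52 [520.9  15.1] rms 0.34
top 130 180 75 [521.2  14.5] rms 0.44
```

Call:
jog_arm --pt "25 -0.2 0.01 0.16 0 0 0" --pt "25 -0.42 0.02 0.33 0 0 0" --pt "25 -0.64 0.03 0.5 0 0 0" --pt "25 -0.82 0.04 0.64 0 0 0" --pt "25 -0.94 0.04 0.74 0 0 0"

```text
clock: 6.07
ee_pos: [533.7, -0.8, -15.9]
tcp_rot: [1.274, 2.183, -0.448]
ft_force: [-0.8, 2.3, 0.4]
opening: 0.295
```

```bash
python3 low.py 537 -14; python3 see.py 5 537 -14; python3 p.py 539 -15 -60 -16 14
```

```text
[533.7  -0.8 -15.9]
side 15 50 219 [537.7 -12.7] rms 1.26
side 50 90 263 [537.6 -12.7] rms 1.29
side 90 130 286 [537.9 -12.6] rms 1.38
side 130 180 381 [537.7 -12.5] rms 1.3
top 15 50 50 [538.9 -13.3] rms 1.85
top 50 90 53 [539.  -14.2] rms 0.3
top 90 130 54 [539.1 -14.2] rms 0.3
top 130 180 75 [539.2 -14.3] rms 0.35
top flask upper 73 [539.2 -13.8  31.8]
top cap 316 [538.9 -13.7 269.1]
side flask upper 379 [538.  -14.4  30.7]
side cap 165 [537.9 -15.7 267.6]
t 6.27 ee [ 5.334e+02 -4.000e-01 -1.580e+01] psi -60.6 th 38.4 F [-0.1  0.5 -0. ] open 25.2
target [526.7  12.3] row [0.38, 0.02, -0.29, -0.1, 0.09, -0.07]
```

View pics/top5.png

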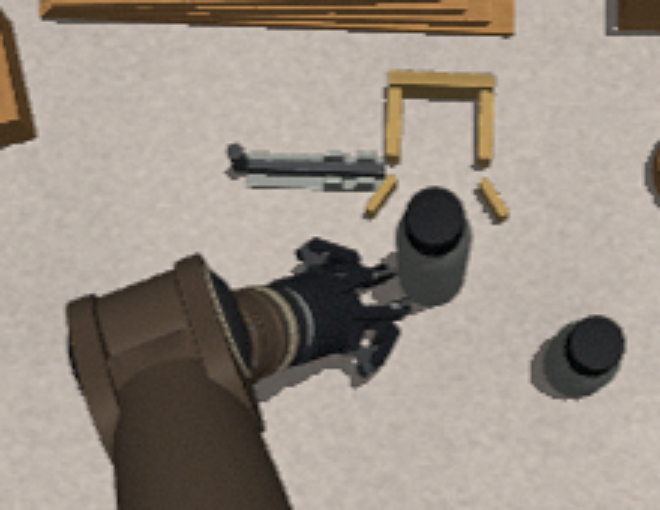

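```bash
for a in "-60 -14 35" "-45 -14 40" "-30 -14 40" "-15 -15 40" "-1.6 -16 40"; do python3 p.py 538.7 -13.8 $a|tail -1; done
```

```text
target [515.9  31.7] row [0.92, 0.02, -0.8, -0.1, 0.09, -0.07]
target [501.3  27.8] row [1.02, -0.47, -0.88, -1.96, 0.08, -2.43]
target [491.8  16.7] row [0.89, -0.92, -0.78, -3.82, 0.08, -4.78]
target [485.5   3.5] row [0.69, -1.32, -0.57, -5.67, 0.07, -7.14]
target [483.   -9.2] row [0.45, -1.61, -0.34, -7.33, 0.06, -9.25]
```

Call:
jog_arm --pt "25 0.9 0 -0.8 0 0 0" --pt "25 0.97 -0.25 -0.84 -1 0.1 -1.2" --pt "25 1.02 -0.47 -0.88 -2 0.1 -2.4" --pt "25 0.95 -0.7 -0.83 -2.9 0.1 -3.6" --pt "25 0.89 -0.92 -0.78 -3.8 0.1 -4.8"

```text
clock: 6.68
ee_pos: [491.4, 17.8, -14.2]
tcp_rot: [0.678, 2.401, -0.236]
ft_force: [-0.2, -0.9, 0.3]
opening: 0.297
```

```bash
for a in "-21 -15 40" "-12 -15 40" "-1.6 -16 40"; do python3 p.py 538.7 -13.8 $a; done
```

```text
t 6.68 ee [491.4  17.8 -14.2] psi -31.6 th 37.9 F [-0.2 -0.9  0.3] open 25.3
target [487.6   9. ] row [-0.02, -0.32, 0.05, -1.32, -0.02, -1.65]
t 6.68 ee [491.4  17.8 -14.2] psi -31.6 th 37.9 F [-0.2 -0.9  0.3] open 25.3
target [484.7   0.7] row [-0.07, -0.6, 0.09, -2.43, -0.02, -3.07]
t 6.68 ee [491.4  17.8 -14.2] psi -31.6 th 37.9 F [-0.2 -0.9  0.3] open 25.3
target [483.   -9.2] row [-0.15, -0.92, 0.19, -3.71, -0.02, -4.71]
```

Call:
jog_arm --pt "25 -0.02 -0.3 0.05 -1.2 0 -1.5" --pt "25 -0.07 -0.6 0.09 -2.4 0 -3.1" --pt "25 -0.15 -0.92 0.19 -3.7 0 -4.7" --pt "25 -0.15 -0.92 0.19 -3.7 0 -4.7" --pt "25 -0.15 -0.92 0.19 -3.7 0 -4.7"

```text
clock: 7.1
ee_pos: [481.8, -10.4, -15.8]
tcp_rot: [0.032, 2.478, -0.011]
ft_force: [0.1, -0.8, 0.3]
opening: 0.293
```

```bash
python3 tip.py 6 538.7 -13.8;python3 low.py 538.7 -13.8; python3 p.py 538.7 -13.8 -1.6 -16 5
```

```text
top [482.1 -11.  -15.8] [-0.6  0.5 -1.1] 128 minz 4.1
tips local [[-24, -18, -10], [-18, 1, -12], [-15, 24, -15], [-13, 7, -15], [-13, 15, -16], [-14, -5, -17], [-11, 9, -17], [-12, 18, -20]]
world [[495, -30, 7], [489, -10, 5], [486, 13, 5], [483, -4, 4], [483, 4, 4], [483, -16, 6], [480, -2, 4], [480, 7, 7]]
side [482.5 -11.3 -15.7] [ 0.5 -0.  -0.4] 5 minz 53.5
tips local [[-10, 23, -86], [-1, 21, -87], [-9, 17, -89], [-9, 21, -89], [2, 25, -90]]
world [[438, 13, 59], [430, 11, 53], [436, 7, 60], [436, 12, 60], [427, 15, 54]]
[482.5 -11.3 -15.7]
side 15 50 218 [537.9 -13.1] rms 1.26
side 50 90 267 [538.1 -13.2] rms 1.34
side 90 130 286 [538.1 -13.1] rms 1.27
side 130 180 381 [538.  -13.3] rms 1.21
top 15 50 36 [538.9 -14.1] rms 0.27
top 50 90 55 [538.9 -14.1] rms 0.31
top 90 130 51 [539. -14.] rms 0.33
top 130 180 77 [539.1 -14.1] rms 0.39
t 7.3 ee [483.1 -10.  -15.7] psi -1.9 th 37.9 F [-0.3  0.6 -0.3] open 25.1
target [518.  -10.2] row [-0.91, 0.03, 0.72, -0.03, -0.02, -0.05]
```

View pics/m6.png

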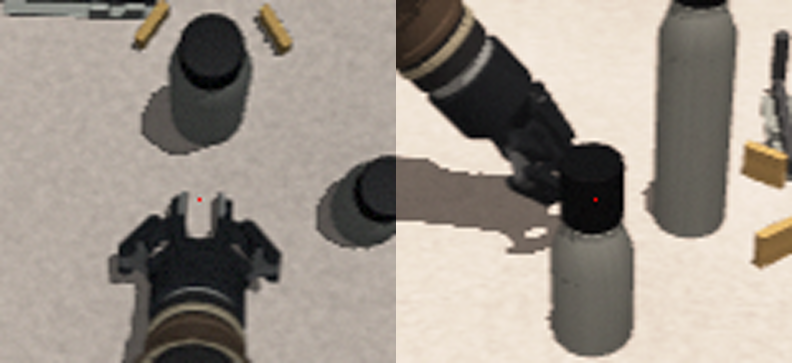

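Call:
jog_arm --pt "25 -0.3 -0.09 0.24 0 0 0" --pt "25 -0.6 -0.09 0.48 0 0 0" --pt "25 -0.85 -0.1 0.67 0 0 0" --pt "25 -0.9 -0.1 0.71 0 0 0"

```text
clock: 7.63
ee_pos: [519.3, -13.1, -15.3]
tcp_rot: [0.039, 2.479, -0.013]
ft_force: [0.7, -0.2, 0.3]
opening: 0.291
```

```bash
sed -i 's/+3\*n$/+0*n/' h.py p.py; python3 p.py 570 -14.7 -1.6 -16 0;python3 p.py 597 -15.5 -1.6 -16 0
```

```text
t 7.63 ee [519.3 -13.1 -15.3] psi -1.8 th 37.9 F [ 0.7 -0.2  0.3] open 24.9
target [554.2 -14.3] row [-0.9, -0.0, 0.73, -0.02, -0.01, -0.04]
t 7.63 ee [519.3 -13.1 -15.3] psi -1.8 th 37.9 F [ 0.7 -0.2  0.3] open 24.9
target [581.2 -15.1] row [-1.61, 0.0, 1.29, -0.02, -0.01, -0.04]
```

Call:
jog_arm --pt "25 -0.13 0 0.1 0 0 0" --pt "25 -0.3 0 0.24 0 0 0" --pt "25 -0.5 0 0.4 0 0 0" --pt "25 -0.7 0 0.57 0 0 0" --pt "25 -0.9 0 0.73 0 0 0"

```text
clock: 8.05
ee_pos: [554.5, -14.2, -16.3]
tcp_rot: [0.04, 2.479, -0.013]
ft_force: [-1.9, 0.3, -0.2]
opening: 0.293
```

```bash
python3 p.py 597 -15.5 -1.6 -16 0;python3 low.py 569 -15
```

```text
t 8.05 ee [554.5 -14.2 -16.3] psi -1.8 th 37.9 F [-1.9  0.3 -0.2] open 25.1
target [581.2 -15.1] row [-0.71, -0.0, 0.54, -0.02, -0.02, -0.04]
[554.5 -14.2 -16.3]
side 15 50 217 [566.  -15.1] rms 1.4
side 50 90 268 [565.9 -15.4] rms 1.23
side 90 130 282 [566.1 -15.2] rms 1.18
side 130 180 385 [566.2 -15.1] rms 1.32
top 15 50 52 [568.9 -16.1] rms 1.28
top 50 90 59 [569.4 -16.1] rms 0.42
top 90 130 68 [570.1 -16.1] rms 0.48
top 130 180 92 [570.7 -16.3] rms 0.44
```

Call:
jog_arm --pt "25 -0.18 0 0.14 0 0 0" --pt "25 -0.36 0 0.28 0 0 0" --pt "25 -0.54 0 0.42 0 0 0" --pt "25 -0.72 0 0.56 0 0 0" --pt "25 -0.9 0 0.7 0 0 0"

```text
clock: 8.57
ee_pos: [590.3, -15.5, -15.6]
tcp_rot: [0.04, 2.478, -0.013]
ft_force: [-2.8, 0.3, -0.8]
opening: 0.297
```

```bash
python3 p.py 630 -16.4 -1.6 -15 0;python3 low.py 602 -15.5
```

```text
t 8.57 ee [590.3 -15.5 -15.6] psi -1.8 th 38.0 F [-2.8  0.3 -0.8] open 25.4
target [614.2 -16. ] row [-0.64, 0.01, 0.47, -0.02, -0.0, -0.04]
[590.3 -15.5 -15.6]
side 15 50 220 [601.3 -16.6] rms 1.4
side 50 90 265 [601.6 -16.5] rms 1.24
side 90 130 277 [601.6 -16.7] rms 1.2
side 130 180 387 [601.8 -16.7] rms 1.22
top 15 50 61 [604.1 -17.4] rms 1.97
top 50 90 69 [604.9 -17.5] rms 0.5
top 90 130 78 [605.5 -17.5] rms 0.53
top 130 180 104 [606.1 -17.5] rms 0.49
```

Call:
jog_arm --pt "25 -0.14 0.01 0.11 0 0 0" --pt "25 -0.29 0.02 0.22 0 0 0" --pt "25 -0.44 0.02 0.33 0 0 0" --pt "25 -0.59 0.03 0.44 0 0 0" --pt "25 -0.74 0.03 0.56 0 0 0"

```text
clock: 9.08
ee_pos: [619.8, -15.4, -14.3]
tcp_rot: [0.04, 2.477, -0.013]
ft_force: [-1.2, 0.8, -0.6]
opening: 0.291
```

```bash
python3 p.py 660 -16.4 -1.6 -15 0;python3 low.py 631 -16.5;python3 tip.py 7 631 -16.5 >/dev/null
```

```text
t 9.08 ee [619.8 -15.4 -14.3] psi -1.8 th 38.1 F [-1.2  0.8 -0.6] open 24.8
target [644.2 -16. ] row [-0.62, 0.01, 0.52, -0.02, 0.02, -0.04]
[619.8 -15.4 -14.3]
side 15 50 201 [630.7 -16.2] rms 1.49
side 50 90 271 [630.9 -16.4] rms 1.23
side 90 130 285 [631.  -16.6] rms 1.38
side 130 180 385 [631.2 -16.6] rms 1.23
top 15 50 66 [633.4 -17.5] rms 1.46
top 50 90 75 [633.8 -17.4] rms 0.47
top 90 130 84 [634.5 -17.3] rms 0.57
top 130 180 108 [634.9 -17.4] rms 0.55
```

View pics/m7.png

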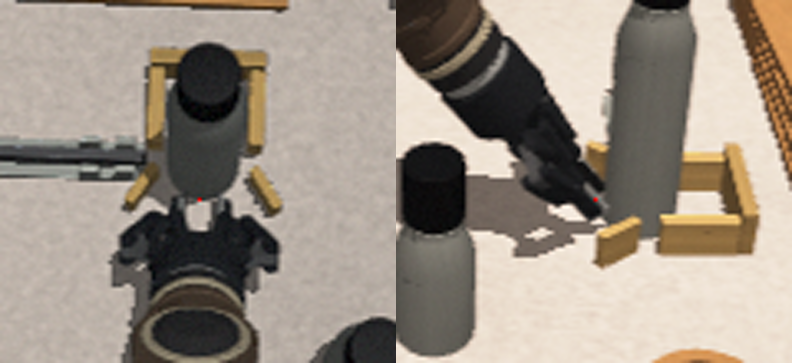

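Call:
jog_arm --pt "25 -0.14 0 0.11 0 0 0" --pt "25 -0.28 0 0.22 0 0 0" --pt "25 -0.42 0 0.34 0 0 0" --pt "25 -0.56 0.01 0.45 0 0 0" --pt "25 -0.7 0.01 0.56 0 0 0"

```text
clock: 9.7
ee_pos: [647.5, -16.1, -14.1]
tcp_rot: [0.04, 2.476, -0.013]
ft_force: [-2.6, -0.8, -0.3]
opening: 0.293
```

```bash
python3 p.py 678 -17 -1.6 -15 0;python3 low.py 660 -17
```

```text
t 9.7 ee [647.5 -16.1 -14.1] psi -1.8 th 38.1 F [-2.6 -0.8 -0.3] open 25.0
target [662.2 -16.6] row [-0.37, -0.0, 0.33, -0.02, 0.03, -0.04]
[647.5 -16.1 -14.1]
side 15 50 179 [658.3 -17.2] rms 1.31
side 50 90 269 [658.5 -17.2] rms 1.31
side 90 130 289 [658.7 -17. ] rms 1.33
side 130 180 388 [658.7 -17.1] rms 1.26
top 15 50 76 [660.8 -17.5] rms 2.15
top 50 90 84 [661.2 -17.9] rms 0.69
top 90 130 89 [661.7 -18. ] rms 0.57
top 130 180 119 [662.2 -18.1] rms 0.62
```

Call:
jog_arm --pt "25 -0.07 0 0.05 0 0 0" --pt "25 -0.14 0 0.1 0 0 0" --pt "25 -0.2 0 0.16 0 0 0" --pt "25 -0.26 0 0.21 0 0 0" --pt "25 -0.32 0 0.25 0 0 0"

```text
clock: 10.22
ee_pos: [660.6, -16.5, -13.6]
tcp_rot: [0.04, 2.475, -0.013]
ft_force: [-1.9, -0.6, -1.3]
opening: 0.291
```

```bash
python3 p.py 678 -17 -1.6 -15 0;python3 low.py 672 -17.5
```

```text
t 10.22 ee [660.6 -16.5 -13.6] psi -1.8 th 38.2 F [-1.9 -0.6 -1.3] open 24.8
target [662.2 -16.6] row [-0.01, -0.0, 0.07, -0.02, 0.04, -0.04]
[660.6 -16.5 -13.6]
side 15 50 175 [671.4 -17.6] rms 1.46
side 50 90 267 [671.7 -17.5] rms 1.31
side 90 130 290 [671.7 -17.6] rms 1.33
side 130 180 391 [671.8 -17.6] rms 1.3
top 15 50 75 [673.2 -18.2] rms 1.98
top 50 90 83 [673.3 -18.6] rms 0.54
top 90 130 92 [673.5 -18.5] rms 0.52
top 130 180 123 [673.6 -18.4] rms 0.53
```

Small 1 mm steps now, until the force climbs.

Call:
jog_arm --pt "25 -0.03 0 0.02 0 0 0" --pt "25 -0.05 0 0.04 0 0 0" --pt "25 -0.08 0 0.06 0 0 0" --pt "25 -0.1 0 0.08 0 0 0"

```text
clock: 10.65
ee_pos: [664.7, -16.6, -13.4]
tcp_rot: [0.04, 2.474, -0.013]
ft_force: [-1.0, 0.7, -0.7]
opening: 0.293
```

```bash
python3 p.py 678 -17 -1.6 -15 0;python3 low.py 674 -17.5
```

```text
t 10.65 ee [664.7 -16.6 -13.4] psi -1.8 th 38.2 F [-1.   0.7 -0.7] open 25.0
target [662.2 -16.6] row [0.1, -0.0, -0.01, -0.02, 0.04, -0.04]
[664.7 -16.6 -13.4]
side 15 50 186 [675.6 -17.6] rms 2.04
side 50 90 269 [675.6 -17.8] rms 1.38
side 90 130 289 [675.8 -17.9] rms 1.35
side 130 180 387 [675.9 -17.4] rms 1.23
top 15 50 78 [676.8 -18.2] rms 2.54
top 50 90 84 [677.  -18.6] rms 0.56
top 90 130 92 [677.1 -18.5] rms 0.61
top 130 180 118 [677.1 -18.5] rms 0.59
```

Call:
jog_arm --pt "25 -0.02 0 0.02 0 0 0" --pt "25 -0.04 0 0.03 0 0 0" --pt "25 -0.06 0 0.05 0 0 0"

```text
clock: 11.0
ee_pos: [666.8, -16.7, -13.7]
tcp_rot: [0.04, 2.475, -0.013]
ft_force: [-8.3, -0.2, 3.8]
opening: 0.297
```

```bash
python3 p.py 678 -17 -1.6 -15 0;python3 low.py 676 -17.5
```

```text
t 11.0 ee [666.8 -16.7 -13.7] psi -1.8 th 38.2 F [-8.3 -0.2  3.8] open 25.3
target [662.2 -16.6] row [0.15, -0.0, -0.06, -0.02, 0.04, -0.04]
[666.8 -16.7 -13.7]
side 15 50 189 [677.5 -17.6] rms 1.7
side 50 90 269 [677.6 -17.6] rms 1.33
side 90 130 288 [677.6 -17.7] rms 1.39
side 130 180 394 [677.5 -17.6] rms 1.28
top 15 50 78 [678.3 -18.1] rms 2.24
top 50 90 85 [678.4 -18.6] rms 0.56
top 90 130 91 [678.5 -18.6] rms 0.52
top 130 180 119 [678.6 -18.6] rms 0.55
```

Call:
jog_arm --pt "25 0.3 0 -0.24 0 0 0" --pt "25 0.9 0 -0.7 0 0 0" --pt "25 1.7 0 -1.35 0 0 0" --pt "25 2.5 0 -2.0 0 0 0" --pt "0 3.1 0 -2.6 0 0 0"

```text
clock: 11.52
ee_pos: [542.8, -12.8, -10.9]
tcp_rot: [0.04, 2.476, -0.013]
ft_force: [-0.4, -0.9, -0.1]
opening: 0.166
```

```bash
python3 low.py 676 -17.5; python3 g.py 530 0 120 -1.6 0;python3 g.py 640 225 140 -1.6 0
```

```text
[542.8 -12.8 -10.9]
side 15 50 185 [677.5 -17.8] rms 1.48
side 50 90 273 [677.4 -17.6] rms 1.31
side 90 130 282 [677.6 -17.9] rms 1.4
side 130 180 394 [677.6 -17.7] rms 1.31
top 15 50 64 [678.4 -18.3] rms 1.64
top 50 90 87 [678.4 -18.6] rms 0.7
top 90 130 92 [678.6 -18.5] rms 0.58
top 130 180 123 [678.5 -18.6] rms 0.53
t 11.62 pos [541.2 -12.7 -11.1] psi -1.8 th 38.1 F [-0.1  0.  -0.1] open 0.01 q [-0.02 -0.19 -1.08  0.02 -0.01  0.01]
[-2.39, 0.41, -3.68, -0.01, 7.62, -0.05]
t 11.62 pos [541.2 -12.7 -11.1] psi -1.8 th 38.1 F [-0.1  0.  -0.1] open 0.01 q [-0.02 -0.19 -1.08  0.02 -0.01  0.01]
[-5.5, 8.03, -2.09, -0.01, 7.62, -0.05]
```

```bash
python3 g.py 480 100 120 -1.6 0
```

```text
t 11.62 pos [541.2 -12.7 -11.1] psi -1.8 th 38.1 F [-0.1  0.  -0.1] open 0.01 q [-0.02 -0.19 -1.08  0.02 -0.01  0.01]
[-0.99, 3.69, -4.77, -0.01, 7.62, -0.05]
```

Call:
jog_arm --pt "0 -1.0 3.7 -4.8 0 7.6 0" --pt "0 -1.0 3.7 -4.8 0 7.6 0" --pt "0 -1.0 3.7 -4.8 0 7.6 0" --pt "0 -1.0 3.7 -4.8 0 7.6 0" --pt "0 -1.0 3.7 -4.8 0 7.6 0"

```text
clock: 12.03
ee_pos: [495.0, 78.2, 94.7]
tcp_rot: [0.048, 2.927, 0.002]
ft_force: [1.3, 0.2, -1.0]
opening: 0.001
```

```bash
python3 g.py 638 225 100 -1.6 0
```

```text
t 12.03 pos [495.   78.2  94.7] psi -1.8 th 12.3 F [ 1.3  0.2 -1. ] open 0.0 q [ 0.18 -0.08 -0.5   0.94 -0.04  0.21]
[-4.53, 5.04, 0.83, 0.05, 2.46, -0.05]
```

Call:
jog_arm --pt "0 -1.5 3 0.3 0 2.5 0" --pt "0 -4.5 5 0.8 0 2.5 0" --pt "0 -4.5 5 0.8 0 2.5 0" --pt "0 -4.5 5 0.8 0 2.5 0" --pt "0 -4.5 5 0.8 0 2.5 0"

```text
clock: 12.45
ee_pos: [635.5, 221.8, 99.8]
tcp_rot: [-0.051, -3.139, -0.008]
ft_force: [0.5, -0.0, 0.0]
opening: 0.002
```

```bash
python3 g.py 638 220 5 -1.6 0
```

```text
t 12.45 pos [635.5 221.8  99.8] psi -1.9 th 0.3 F [ 0.5 -0.   0. ] open 0.0 q [0.33 0.42 0.14 1.29 0.01 0.37]
[-0.09, -0.07, 3.16, 0.06, -0.03, -0.05]
```

Call:
jog_arm --pt "0 -0.1 0 1 0 0 0" --pt "0 -0.1 0 2 0 0 0" --pt "0 -0.1 0 2.7 0 0 0" --pt "0 -0.1 0 2.7 0 0 0"

```text
clock: 12.78
ee_pos: [636.1, 221.6, 13.1]
tcp_rot: [-0.05, -3.132, -0.004]
ft_force: [-0.8, -0.4, -0.7]
opening: -0.003
```

```bash
python3 - <<'E'
from h import *
from rig import bot,eyes
o=bot.get_obs();print(o["ee_pos"].round(1),o["ft_force"].round(1))
ims=[]
for n in("top","side"):
    c=eyes.camera(n);q=cloud(c);f=q.reshape(-1,3)
    for nm,lo,hi,ya,yb in(("pin",35,80,140,185),("finger",15,110,190,260)):
        k=f[(f[:,2]>lo)&(f[:,2]<hi)&(f[:,1]>ya)&(f[:,1]<yb)&(f[:,0]>600)&(f[:,0]<670)]
        if len(k):print(n,nm,len(k),k.min(0).round(),k.max(0).round(),np.median(k,0).round())
    i=cv2.cvtColor(c["img"],cv2.COLOR_RGB2BGR)
    ims.append(cv2.resize(i[80:200,140:290] if n=="top" else i[120:240,220:370],None,fx=2.6,fy=2.6,interpolation=cv2.INTER_CUBIC))
cv2.imwrite("pics/m8.png",np.hstack(ims))
E
```

```text
[636.1 221.6  13.1] [-0.8 -0.4 -0.7]
top pin 36 [628. 160.  37.] [642. 175.  77.] [633. 166.  67.]
side pin 59 [627. 159.  36.] [645. 178.  74.] [635. 164.  56.]
side finger 77 [622. 190.  52.] [645. 230. 110.] [633. 210.  75.]
```

View pics/m8.png

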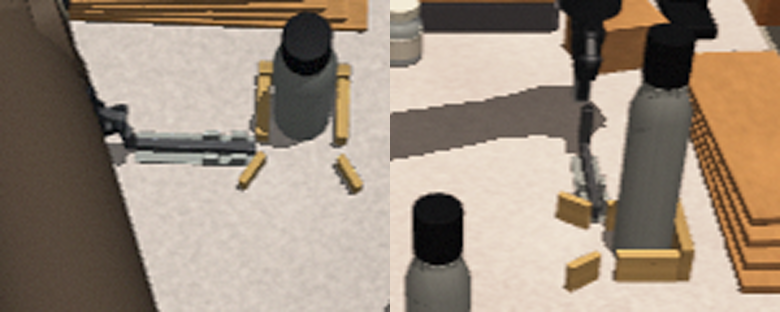

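Call:
jog_arm --pt "0 0 0 0.2 0 0 0" --pt "0 0 -0.2 0.33 0 0 0" --pt "0 0 -0.4 0.33 0 0 0" --pt "0 0 -0.55 0.33 0 0 0" --pt "0 0 -0.7 0.33 0 0 0"

```text
clock: 13.3
ee_pos: [637.9, 200.4, 9.5]
tcp_rot: [-0.052, -3.139, -0.008]
ft_force: [-0.2, -0.6, 0.1]
opening: 0.002
```

Call:
jog_arm --pt "0 0 -0.15 0 0 0 0" --pt "0 0 -0.3 0 0 0 0" --pt "0 0 -0.45 0 0 0 0" --pt "0 0 -0.6 0 0 0 0" --pt "0 0 -0.75 0 0 0 0"

```text
clock: 13.72
ee_pos: [637.5, 177.7, 9.7]
tcp_rot: [-0.051, -3.14, -0.009]
ft_force: [0.2, 2.1, 1.4]
opening: -0.003
```

```bash
cat > pin.py <<'E'
from h import *
from rig import bot,eyes
o=bot.get_obs();print(o["clock"],o["ee_pos"].round(1),o["ft_force"].round(1))
c=eyes.camera("side");f=cloud(c).reshape(-1,3)
# pin: 30<z<72, scan y histogram
k=f[(f[:,2]>40)&(f[:,2]<100)&(f[:,1]>60)&(f[:,1]<260)&(f[:,0]>615)&(f[:,0]<660)]
for a in range(60,230,8):
    s=k[(k[:,1]>=a)&(k[:,1]<a+8)]
    if len(s): print(a,len(s),"z",s[:,2].min().round(),s[:,2].max().round(),"x",s[:,0].min().round(),s[:,0].max().round())
ims=[]
for n in("top","side"):
    i=cv2.cvtColor(eyes.camera(n)["img"],cv2.COLOR_RGB2BGR)
    ims.append(cv2.resize(i[80:200,140:290] if n=="top" else i[120:240,220:370],None,fx=2.6,fy=2.6,interpolation=cv2.INTER_CUBIC))
cv2.imwrite("pics/pin.png",np.hstack(ims))
E
python3 pin.py
```

```text
13.7167 [637.5 177.7   9.7] [0.2 2.1 1.4]
132 2 z 96.0 100.0 x 641.0 642.0
140 23 z 41.0 100.0 x 623.0 646.0
148 42 z 42.0 97.0 x 621.0 643.0
156 9 z 63.0 97.0 x 623.0 640.0
164 27 z 49.0 97.0 x 623.0 645.0
172 5 z 56.0 72.0 x 624.0 646.0
180 2 z 63.0 91.0 x 622.0 624.0
188 1 z 60.0 60.0 x 626.0 626.0
```

View pics/pin.png

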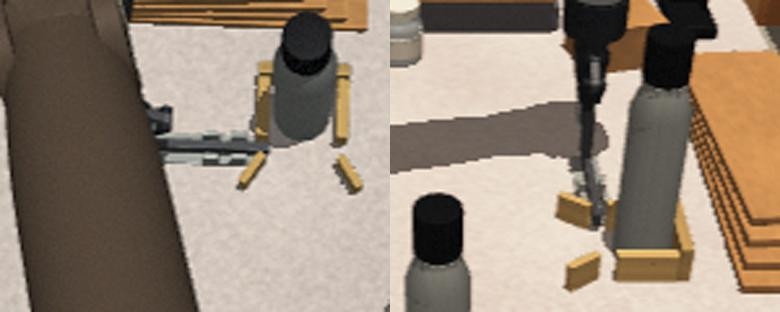

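Call:
jog_arm --pt "0 0 -0.17 0 0 0 0" --pt "0 0 -0.34 0 0 0 0" --pt "0 0.02 -0.5 0 0 0 0" --pt "0 0.02 -0.67 0 0 0 0" --pt "0 0.03 -0.84 0 0 0 0"

```text
clock: 14.28
ee_pos: [635.3, 151.6, 9.1]
tcp_rot: [-0.052, -3.139, -0.007]
ft_force: [1.1, 1.8, 1.3]
opening: 0.005
```

Call:
jog_arm --pt "0 0 -0.17 0 0 0 0" --pt "0 0 -0.34 0 0 0 0" --pt "0 0.02 -0.5 0 0 0 0" --pt "0 0.02 -0.65 0 0 0 0" --pt "0 0.03 -0.8 0 0 0 0"

```text
clock: 14.7
ee_pos: [633.6, 127.2, 9.0]
tcp_rot: [-0.053, -3.139, -0.007]
ft_force: [0.9, 1.7, 0.8]
opening: 0.002
```

```bash
python3 pin.py; python3 low.py 677.5 -18
```

```text
14.7 [633.6 127.2   9. ] [0.9 1.7 0.8]
84 4 z 95.0 99.0 x 620.0 639.0
92 48 z 40.0 98.0 x 618.0 642.0
100 18 z 45.0 95.0 x 619.0 642.0
108 18 z 56.0 99.0 x 620.0 638.0
116 27 z 46.0 92.0 x 618.0 642.0
124 3 z 80.0 91.0 x 620.0 620.0
148 1 z 95.0 95.0 x 619.0 619.0
[633.2 126.9   8.8]
side 15 50 190 [677.8 -17.9] rms 1.55
side 50 90 272 [677.6 -17.8] rms 1.22
side 90 130 288 [677.5 -17.7] rms 1.24
side 130 180 384 [677.4 -17.6] rms 1.27
top 15 50 64 [678.5 -18.5] rms 1.22
top 50 90 81 [678.4 -18.6] rms 0.6
top 90 130 92 [678.6 -18.6] rms 0.62
top 130 180 126 [678.6 -18.6] rms 0.59
```

View pics/pin.png

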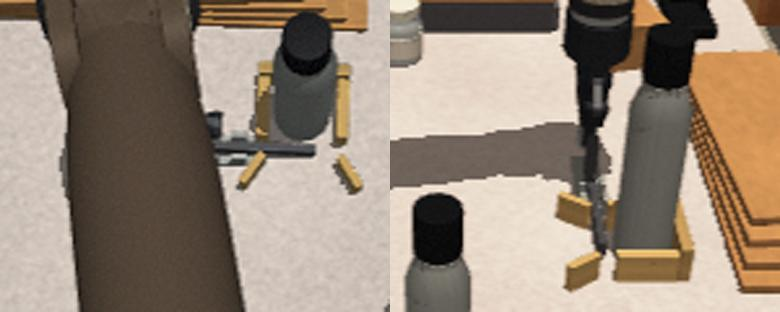

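Call:
jog_arm --pt "0 0 -0.1 0 0 0 0" --pt "0 0 -0.2 0 0 0 0" --pt "0 0.01 -0.27 0 0 0 0" --pt "0 0.01 -0.33 0 0 0 0"

```text
clock: 15.28
ee_pos: [632.8, 117.4, 8.8]
tcp_rot: [-0.053, -3.138, -0.007]
ft_force: [1.0, 1.8, -1.0]
opening: 0.003
```

```bash
python3 pin.py|head -4
```

```text
15.2833 [632.8 117.4   8.8] [ 1.   1.8 -1. ]
76 6 z 94.0 98.0 x 619.0 640.0
84 57 z 40.0 98.0 x 617.0 642.0
92 12 z 47.0 97.0 x 618.0 638.0
```

Call:
jog_arm --pt "0 0 -0.06 0 0 0 0" --pt "0 0 -0.1 0 0 0 0" --pt "0 0 -0.14 0 0 0 0"

```text
clock: 15.68
ee_pos: [632.4, 113.0, 8.8]
tcp_rot: [-0.053, -3.138, -0.006]
ft_force: [0.8, 1.9, -0.4]
opening: -0.001
```

Call:
jog_arm --pt "0 0 -0.05 0 0 0 0" --pt "0 0 -0.08 0 0 0 0" --pt "0 0 -0.12 0 0 0 0"

```text
clock: 15.93
ee_pos: [632.4, 111.9, 8.9]
tcp_rot: [-0.051, -3.138, -0.014]
ft_force: [0.6, 13.1, -1.3]
opening: -0.003
```

Call:
jog_arm --pt "0 0 0.5 0 0 0 0" --pt "0 0 1.3 0 0 0 0" --pt "0 0 2 -0.8 0 0 0" --pt "0 0 2.5 -2 0 0 0" --pt "0 0 3 -3.5 0 0 0"

```text
clock: 16.35
ee_pos: [633.7, 200.1, 108.1]
tcp_rot: [-0.05, -3.134, -0.011]
ft_force: [1.3, 0.0, 0.4]
opening: 0.003
```

Call:
jog_arm --pt "0 3 3 -1 0 0 0" --pt "0 3 4 -1.5 0 0 0" --pt "0 5 5 -1.5 0 0 0" --pt "0 5 5 -1.5 0 0 0" --pt "0 5 5 -1.5 0 0 0"

```text
clock: 16.77
ee_pos: [495.4, 347.9, 153.6]
tcp_rot: [-0.05, -3.134, -0.009]
ft_force: [0.4, 1.4, 0.6]
opening: 0.001
```

```bash
python3 pin.py; python3 low.py 677.5 -18; python3 - <<'E'
from rig import eyes
import cv2
cv2.imwrite("pics/topend.png",cv2.cvtColor(eyes.camera("top")["img"],cv2.COLOR_RGB2BGR))
E
```

```text
16.7667 [495.4 347.9 153.6] [0.4 1.4 0.6]
76 27 z 40.0 72.0 x 628.0 640.0
84 25 z 40.0 73.0 x 626.0 643.0
92 4 z 68.0 72.0 x 632.0 639.0
[495.1 349.1 154.3]
side 15 50 185 [677.7 -17.6] rms 1.65
side 50 90 268 [677.4 -17.6] rms 1.2
side 90 130 292 [677.5 -17.8] rms 1.32
side 130 180 386 [677.6 -17.7] rms 1.39
top 15 50 64 [678.6 -18.6] rms 1.24
top 50 90 89 [678.4 -18.7] rms 0.63
top 90 130 88 [678.5 -18.4] rms 0.63
top 130 180 121 [678.5 -18.6] rms 0.62
```

View pics/pin.png

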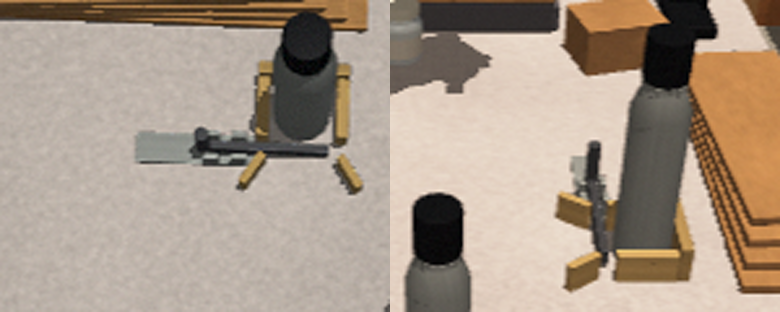

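View pics/topend.png

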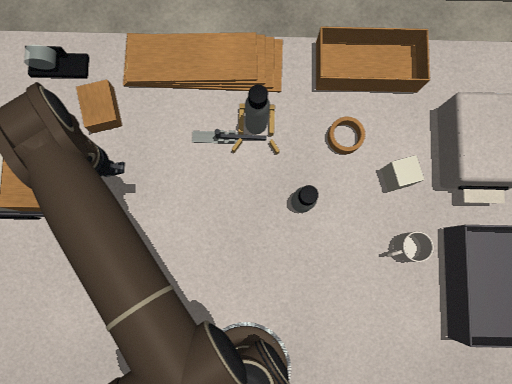

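```bash
python3 -c "
from rig import bot
print(bot.get_obs()['joint_velocities'].round(3));print(bot.finish_job())"
```

```text
[-0.022  0.007 -0.    -0.002  0.002 -0.002]
the job is handed in; nothing more can be done
None
```

The tall flask stands upright and home in the cradle, and the gate bar is pushed across behind it. I handed the job in at about 17 s of the 69 s allowed.

**Moves:** I pushed the flask low with the fingers 25 mm apart. It first went diagonally to the cradle's axis, then straight in until it met the back wall. I then shut the gate by its pin with closed fingers and moved the arm clear.

**Last checks:**
- **Flask:** both cameras put it at about (678, -18) mm, against my estimate of (676.5, -17.7) for the home point. It showed no measurable lean and did not move while the gate was shut. It met the back wall at about 9 N.
- **Gate:** the pin travelled about 83 mm and then met its end stop at 13 N. The last picture shows the bar across the mouth.
- **Bystanders:** the last pictures show no change in those I could see. The arm hid the jar in the last top view, but it was visible in place in the last side picture. I did not measure any of them.

**What disagreed:**
- **Fingertip position:** the cameras showed the fingertips about 36 mm short of the reported TCP. My first short push, about 10 mm, was therefore higher than intended, at roughly 40–50 mm. I saw no tilt after that push, and I corrected the height before going on.
- **Camera positions:** the two cameras differed by up to 5 mm on the flask's position during the push, and by about 1 mm at the end.
- **Pin position:** the pin measured about 6–8 mm nearer the cradle than its given geometry, both open and shut. I relied on the end stop and the measured travel to judge the gate shut.

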